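# Shut the wash tin and take up the clean stopper with the tongs

### The arm

A 7-joint arm with a two-finger parallel gripper is mounted at the origin on the work surface. World frame = base frame: x ahead of the robot, y to its left, z up, the work surface at z = 0. Lengths are in mm, angles in rad, forces in N, time in s.
With the tool pointing down it reaches from about 425 to 950 mm from the base axis. Payload 4.7 kg.
Tool frame: the origin (TCP) lies at the very end of the fingers, on their centre line; the grasp point (between the pads) lies 19 mm behind it; z points along the fingers, y is the line along which they close (so a half turn about z gives the same grasp; the last joint's range is limited). The gripper opens to 87 mm and grips with 3 to 60 N. Pads are 19 mm wide; open, the fingers measure 117 mm over their backs; the gripper's body (75 mm by 190 mm) begins 51 mm behind the grasp point.
Start: joints at [-1.202, 0.469, -0.049, 1.532, 0.024, 1.141, -0.082], TCP at [261.451, 622.328, 222.573] pointing down, gripper open.
Joint ranges: [-2.59, 2.59], [-0.33, 1.99], [-1.39, 1.29], [0.1, 2.45], [-1.04, 4.18], [0.21, 1.99], [-2.66, 2.66]. Speed limits (rad/s): [2.57, 2.57, 3.14, 3.14, 3.14, 3.14, 3.14].

### API

Orientations are given as a rotation vector (axis times angle).
In Python, from cell import manip gives the robot as it stands. The module is installed in compiled form; this text tells all that it offers.
- The arm moves only by the tool arm_command, never from a script. Its argument "rows" is a list of rows, each an object of numbers: "tx", "ty", "tz": the shift along the tool's x, y, z in cm; "wx", "wy", "wz": the turn, a rotation vector about the tool's x, y, z in degrees. In form: [{"tx": .., "ty": .., "tz": .., "wx": .., "wy": .., "wz": ..}, ...]. A call has 1 to 20 rows; each row is the pose to reach, as a shift and turn from the pose commanded when the call began, along the tool's axes at that moment; what a row does not reach only later rows make up. A row lasts 1/8 s, in which the tool goes at most 62.5 mm and 10.7 degrees, less where a joint would pass 70% of its speed; a pose out of reach is approached as far as the arm can. A call with a gripper value outside its range is refused whole. "hand" is the opening, from 0 (shut) to 1 (fully open), set as the call begins (left out, the last holds). The fingers move at their own pace and stop on an object; the grip force is fixed at half the most. Time passes only in rows, so rows that repeat a pose let the fingers close. It gives the time, the measured TCP pose, the force, the opening and the grip force at its end, in the units of the state.
- manip.sense(): the state, without advancing time (a new reading comes with each control period).
- manip.read_camera(name): name is "scene" or "top"; returns the picture (400x640x3 uint8, blue, green, red); there is no depth.
- manip.calibration(name): a dict with "fx", "fy", "cx", "cy" (pixels), "position" and "rotation" of the camera in the world. Camera axes: x right, y down, z forward; pixel columns grow to the right and rows downward; lengths in mm; the calibration is good to about 2 mm. A picture is of the moment at which its call begins. calibration takes no time and is no camera call.
- manip.close_job(): hands the job in; it is judged then, once.
The state is a dict: "clock": time; "joints": joint angles; "joint_velocities": joint speeds; "effort": joint torques, N m; "ee_pos": TCP position; "tcp_rot": TCP orientation; "wrist_force": force on the tool from outside, world axes, zero at the start; "wrist_torque": the same for the moment, N m; "gripper_width": finger opening in mm; "gripper_force": force on a finger pad.
Only numpy, scipy, OpenCV 4.12 (cv2) and the standard library are available. Lean on these libraries where they do the work, as an engineer would, in place of code of your own. Each camera call takes 0.05 s, during which the arm holds its last target. There are 200 camera calls.

### The job

The brown glass bottle stopper has just been cleaned in the wash tin and stands on the drying mat. First press the tin's cocked lid fully home so that it sits level, then take up the tongs, close their jaws on the stopper's shank and lift it, keeping it upright and never touching it with the gripper itself, and leave the tin, the bottle, the stapler, the clip tray and the press base where they are. Finish while still holding: the stopper steady in the tongs, 10 cm or more above the counter, carried by nothing else.

Things in the scene. Friction and masses are not known exactly. Their poses are not given: they have to be found in the camera images.
- tin: round push-lid wash tin, steel with a blue band, 108 mm diameter, rim 100 mm above the counter, about 0.9 kg, loose; stands left or right of the tongs. Origin: centre of its underside, z up. At its +x side the lid's edge is already home; at its -x side the lid has ridden up
- lid (a joint): tilt of the tin's lid (rad): 0 = fully home and level on the rim, 0.09 to 0.15 at the start (raised edge 9 to 14 mm high). It tips about its seated edge, stays where it is left, has no spring back; pushing straight down 20 mm in from the raised edge takes about 6 N until it meets the rim
- lid_high (a point): point on top of the lid at its raised edge, 2 mm in from the outer edge, on the centre line towards the tin's -x side. The lid is a 98 mm steel disc with a 3 mm flange; when home its top is 103 mm above the counter
- lid_mid (a point): centre of the lid's top face, 49 mm from its edge
- mat: pale grey ribbed rubber drying mat, 130 x 130 x 4 mm, fixed to the counter; left or right of the tongs, on the other side from the tin. Origin: centre of its underside
- stopper: squat brown glass bottle stopper, 60 g, standing upside down on the mat: flat round head below (36 mm diameter, 13 mm high, shoulder up to 16 mm), shank upwards (24 mm diameter at the shoulder, 22 mm at its end), 46 mm high in all. Origin: centre of the head's flat face (its underside as it stands), z up along the shank
- stopper_shank (a point): middle of the stopper's shank, on its axis, 31 mm above its underside; the place for the jaws
- tongs: steel spring tongs, 240 mm long, 130 g, lying on their side: 30 mm high, two upright strip arms that open and close horizontally. Origin: underside, on the midline between the two black grip sleeves (balance point); x along the midline to the jaws (both arms move alike; at the start within 0.45 rad of world +x), z up. Pivot at x = -85 mm, jaws' middle at x = 100 mm, jaw ends at 117 mm
- tongs_grip (a point): middle of the tongs between the grip sleeves, 15 mm above their underside. The sleeves reach 35 mm fore and aft, 1 to 29 mm high. Width over them here: 57 mm sprung open, 37 mm closed on the stopper's shank (sleeves then parallel). Squeezing takes about 5 N at first, 8 N when closed on the shank; let go, they spring open. At 51 mm they carry well with the jaws still about 53 mm apart
- tong_left (a joint): closing angle of the left (+y) arm about the pivot (rad; the right arm mirrors it): 0 = sprung open, about 0.12 = closed on the stopper's shank, 0.165 = shut
- jaw_left (a point): middle of the inner face of the left (+y) jaw, 15 mm above the tongs' underside. Each jaw is 34 mm long, 30 mm high and slightly cupped lengthways (lips 2.5 mm in); open, the two faces stand 66 mm apart
- jaw_right (a point): middle of the inner face of the right (-y) jaw, 15 mm above the tongs' underside
- bottle: squat open brown glass bottle with a paper label, 74 mm diameter, 104 mm high, standing at the left or right edge of the work; leave alone. Origin: centre of its underside
- stapler: grey electric stapler with a red rocker switch, 230 x 85 x 100 mm, at the left or right edge of the work, long side about along x; leave alone. Origin: centre of its underside
- clip_tray: dented aluminium tray, 120 x 160 x 20 mm, with jumbo paperclips and two copper binder clips, beyond the tongs; leave alone. Origin: centre of its underside
- press_base: black cast-iron clip press base, 110 x 190 x 58 mm, beyond the tongs; leave alone. Origin: centre of its underside
Things that resemble listed ones, but are neither listed nor needed, are in the scene too. There is more than one size of the tin; the one meant has the size given above.

How it is judged:
By the outcome, as a careful person would: the job done as asked, in the order asked, and still so for the second after the job is handed in, while the arm keeps its last pose, push and grip.
It also fails if it takes over 56 s, if anything falls off the work surface, if the arm or the gripper's body presses on something with over 40 N, if the wrist force passes 120 N, or if a joint passes its speed limit or range.

## Working session

There is one attempt and no reset: what is moved stays moved. The work goes in short steps, Python scripts to look and compute and a tool call to move; the robot and the scene stay as the last step left them, time stands still between calls to the robot, and variables do not carry over. Pictures are saved under pics/ and viewed, at most 10 in all, crops included, and the job is handed in when it is done.

Besides the shell and the picture viewer there is one more tool, called after ">>>" as name([rows], argument=value, ...), one row to a line, values as JSON. arm_command: Moves the arm, as the interface text tells. Its arguments: {"type":"object","properties":{"rows":{"type":"array"},"hand":{"type":"number"}},"required":["rows"]}

```bash
mkdir -p pics
python3 - <<'E'
from cell import manip
import cv2,numpy as np
for n in("scene","top"):
    cv2.imwrite(f"pics/{n}0.png",manip.read_camera(n)); c=manip.calibration(n); print(n,{k:np.round(v,4).tolist() for k,v in c.items()})
s=manip.sense();print({k:np.round(v,3).tolist() for k,v in s.items()})
E
```

```text
scene {'fx': 375.3815, 'fy': 375.3815, 'cx': 318.2017, 'cy': 199.5445, 'position': [1189.5066, 633.4283, 689.7126], 'rotation': [-0.9312, -2.3329, 1.2195]}
top {'fx': 504.1204, 'fy': 504.1204, 'cx': 314.4878, 'cy': 193.4173, 'position': [437.4753, -17.8051, 1901.9522], 'rotation': [-2.1503, 2.199, -0.0909]}
{'clock': 0.1, 'joints': [-1.202, 0.469, -0.049, 1.534, 0.024, 1.141, -0.082], 'joint_velocities': [0.0, -0.001, 0.001, -0.003, 0.001, -0.0, -0.002], 'effort': [0.001, -50.917, -0.081, -23.683, -0.061, 0.035, 0.0], 'ee_pos': [261.262, 621.834, 221.617], 'tcp_rot': [-0.621, -3.079, 0.003], 'wrist_force': [-0.222, 0.411, 0.125], 'wrist_torque': [0.054, 0.057, -0.01], 'gripper_force': 0.0, 'gripper_width': 87.122}
```

View pics/scene0.png

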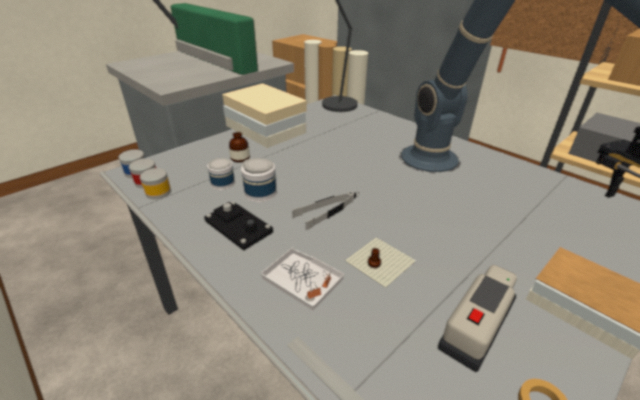

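View pics/top0.png

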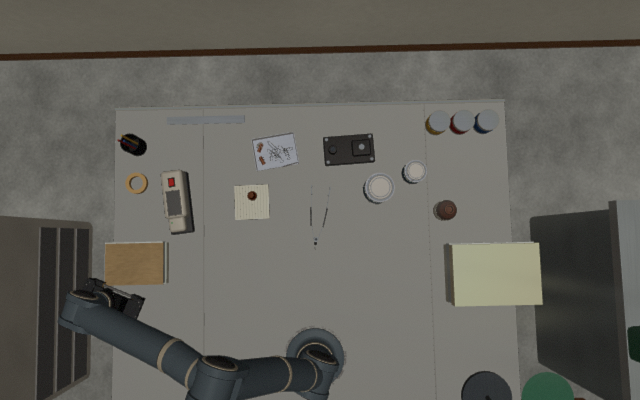

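Scene view: large tin (259,178), small look-alike tin (221,172), coloured tins (130–155,160–185), tongs (328,208), mat with stopper (375,258). Top view: large tin (379,187), small one (414,171), stopper (252,196), tongs (318,215), bottle (447,210). Next: measurements and one close crop.

```bash
cat > h.py <<'E'
from cell import manip
import cv2,numpy as np
from scipy.spatial.transform import Rotation as R
def ray(n,u,v):
    c=manip.calibration(n); d=R.from_rotvec(c["rotation"]).apply([(u-c["cx"])/c["fx"],(v-c["cy"])/c["fy"],1]); return np.array(c["position"]),d
def plane(n,u,v,z):
    p,d=ray(n,u,v); return p+d*(z-p[2])/d[2]
def pix(n,P):
    c=manip.calibration(n); q=R.from_rotvec(c["rotation"]).inv().apply(np.array(P,float)-c["position"]); return np.array([c["fx"]*q[0]/q[2]+c["cx"],c["fy"]*q[1]/q[2]+c["cy"]])
def tri(a,b,na="top",nb="scene"):
    p,d=ray(na,*a);q,e=ray(nb,*b);t=np.linalg.lstsq(np.c_[d,-e],q-p,rcond=None)[0];A=p+t[0]*d;B=q+t[1]*e;return (A+B)/2,np.linalg.norm(A-B)
def tool(P):
    s=manip.sense();return R.from_rotvec(s["tcp_rot"]).inv().apply(np.array(P)-s["ee_pos"])/10
E
python3 - <<'E'
from h import *
t=cv2.imread("pics/top0.png");s=cv2.imread("pics/scene0.png")
for nm,u,v,z in(("tin",379,187,103),("small",414,171,90),("stopper",252,196,50),("mat",252,202,4),("pivot",315,245,30)):print(nm,plane("top",u,v,z).round(0))
def c(im,x,y,w,h,k):return cv2.resize(im[y:y+h,x:x+w],None,fx=k,fy=k,interpolation=cv2.INTER_CUBIC)
a=c(t,355,160,80,60,5);b=c(s,200,150,80,60,5);d=c(t,295,180,50,75,4);e=c(s,285,180,80,60,5)
o=np.zeros((600,800,3),np.uint8);o[:300,:400]=a;o[:300,400:]=b;o[300:,:200]=d;o[300:,400:]=e
o[300:500,200:400]=c(t,230,180,50,50,4)
cv2.imwrite("pics/crop1.png",o)
E
```

```text
tin [ 613. -244.  103.]
small [ 670. -374.   90.]
stopper [596. 218.  50.]
mat [577. 224.   4.]
pivot [410. -10.  30.]
```

View pics/crop1.png

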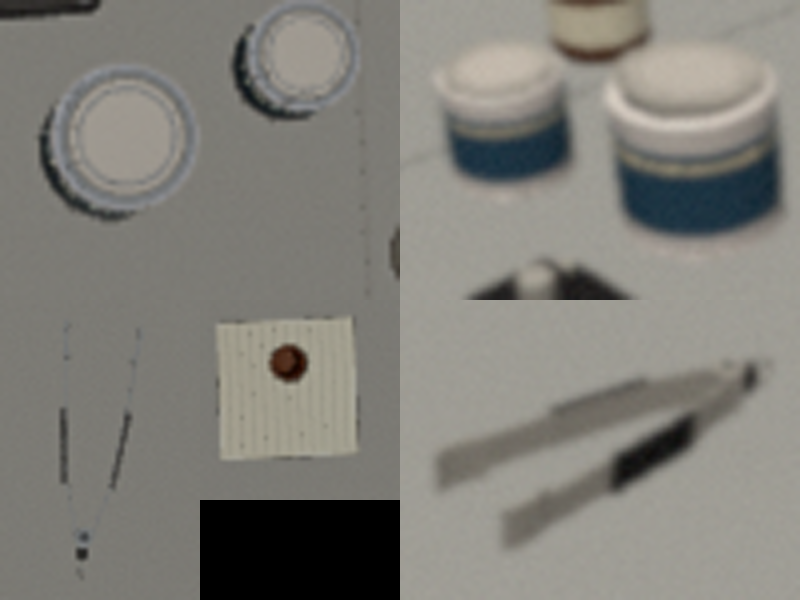

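Crop: the big tin's (top ≈ (380,187)) lid ring is ~27 px ≈ 98 mm, which fits, while the neighbour is ~22 px ≈ 79 mm and is rejected. The sleeves are black strips at top (311,217) and (325,217). The stopper is at (252,196), head down.

Run:
```python
from h import *
t=cv2.imread("pics/top0.png");s=cv2.imread("pics/scene0.png")
def blobs(im,box,thr,amin,ch=None):
    x,y,w,h=box;c=im[y:y+h,x:x+w].astype(int)
    m=(c.max(2)<thr) if ch is None else ch(c)
    n,_,st,ce=cv2.connectedComponentsWithStats(m.astype(np.uint8))
    return [(np.round(ce[i]+[x,y],2).tolist(),st[i].tolist()) for i in range(1,n) if st[i,4]>=amin]
print("top sleeves",blobs(t,(300,200,40,50),80,5)); print("scene sleeves",blobs(s,(285,180,80,60),70,8))
br=lambda c:(c[...,2]-c[...,0]>25)&(c[...,2]<150)
print("st top",blobs(t,(235,183,36,36),0,5,br));print("st scene",blobs(s,(355,240,50,40),0,10,br))
for p in((311,216.9),(325,217.3),(315.5,242),(312,186),(329.5,187.5)):print(p,plane("top",*p,29).round(1))
S=manip.sense();print(R.from_rotvec(S["tcp_rot"]).as_matrix().round(3))
# tin upright edges in scene: draw
k=cv2.resize(s[150:205,230:290],None,fx=10,fy=10,interpolation=cv2.INTER_CUBIC)
cv2.imwrite("pics/tin1.png",cv2.convertScaleAbs(k,alpha=1.3,beta=-50))
```

```text
top sleeves [([310.3, 211.3], [10, 8, 2, 7, 10]), ([325.29, 214.57], [24, 9, 4, 13, 14]), ([315.0, 243.0], [14, 42, 3, 3, 9])]
scene sleeves [([335.08, 209.93], [42, 23, 17, 15, 96])]
st top [([251.35, 195.05], [12, 8, 10, 9, 62])]
st scene [([374.18, 258.7], [12, 8, 15, 21, 223])]
(311, 216.9) [514.6   2.6  29. ]
(325, 217.3) [511.9 -49.4  29. ]
(315.5, 242) [421.4 -12.1  29. ]
(312, 186) [629.8  -3.6  29. ]
(329.5, 187.5) [622.7 -68.8  29. ]
[[-0.922  0.387 -0.001]
 [ 0.387  0.922 -0.002]
 [-0.    -0.002 -1.   ]]
```

View pics/tin1.png

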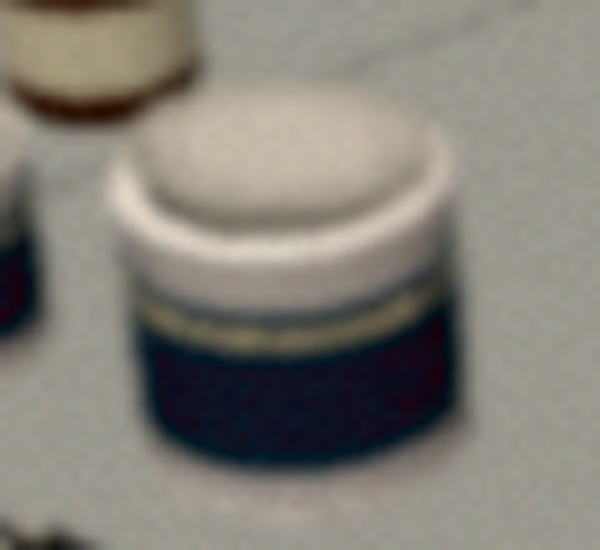

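Lid is lifted at the back of the tin as seen from the scene camera, i.e. roughly -x. Pressing at the centre, slightly towards -x, works whatever the tin's yaw.

Run:
```python
from h import *
print(tri((381,187.3),(258.5,165.5)),plane("top",381,187.3,108),"top edge back",tri((252,196),(375,252)),tri((251.35,195.05),(374.2,258.7)))
for z in(200,): print(tool([604,-250,z]))
# tongs tri: sleeves
print(pix("scene",[511.9,-49.4,29]),pix("scene",[514.6,2.6,15]),pix("scene",[626.2,-36,15]))
```

```text
(array([ 610.02962583, -249.90952255,  100.35810197]), np.float64(5.524772995546892)) [ 611.46777115 -250.66940123  108.        ] top edge back (array([595.8905895 , 220.98242984,  37.36979073]), np.float64(2.7736118621681842)) (array([601.20925838, 225.19559964,  20.48945852]), np.float64(1.9394496946910318))
[-65.36723209 -67.09871963   2.27813957]
[323.72135223 198.00499218] [334.96921506 209.17813464] [298.99390508 218.94856219]
```

>>> arm_command([
  {"tx": -16, "ty": -17, "tz": 0, "wz": -8},
  {"tx": -32, "ty": -34, "tz": 0, "wz": -16},
  {"tx": -65.4, "ty": -67.1, "tz": 2, "wz": -16},
  {"tx": -65.4, "ty": -67.1, "tz": 2, "wz": -16},
  {"tx": -65.4, "ty": -67.1, "tz": 2, "wz": -16},
  {"tx": -65.4, "ty": -67.1, "tz": 2, "wz": -16},
  {"tx": -65.4, "ty": -67.1, "tz": 2, "wz": -16},
  {"tx": -65.4, "ty": -67.1, "tz": 2, "wz": -16},
  {"tx": -65.4, "ty": -67.1, "tz": 2, "wz": -16},
  {"tx": -65.4, "ty": -67.1, "tz": 2, "wz": -16},
  {"tx": -65.4, "ty": -67.1, "tz": 2, "wz": -16},
  {"tx": -65.4, "ty": -67.1, "tz": 2, "wz": -16},
  {"tx": -65.4, "ty": -67.1, "tz": 2, "wz": -16},
  {"tx": -65.4, "ty": -67.1, "tz": 2, "wz": -16},
  {"tx": -65.4, "ty": -67.1, "tz": 2, "wz": -16},
  {"tx": -65.4, "ty": -67.1, "tz": 2, "wz": -16},
  {"tx": -65.4, "ty": -67.1, "tz": 2, "wz": -16},
  {"tx": -65.4, "ty": -67.1, "tz": 2, "wz": -16},
  {"tx": -65.4, "ty": -67.1, "tz": 2, "wz": -16},
  {"tx": -65.4, "ty": -67.1, "tz": 2, "wz": -16},
], hand=0)

```text
schema error: expected keys tx, ty, tz, wx, wy, wz
```

>>> arm_command([
  {"tx": -16, "ty": -17, "tz": 0, "wx": 0, "wy": 0, "wz": -8},
  {"tx": -32, "ty": -34, "tz": 0, "wx": 0, "wy": 0, "wz": -16},
  {"tx": -65.4, "ty": -67.1, "tz": 2, "wx": 0, "wy": 0, "wz": -16},
  {"tx": -65.4, "ty": -67.1, "tz": 2, "wx": 0, "wy": 0, "wz": -16},
  {"tx": -65.4, "ty": -67.1, "tz": 2, "wx": 0, "wy": 0, "wz": -16},
  {"tx": -65.4, "ty": -67.1, "tz": 2, "wx": 0, "wy": 0, "wz": -16},
  {"tx": -65.4, "ty": -67.1, "tz": 2, "wx": 0, "wy": 0, "wz": -16},
  {"tx": -65.4, "ty": -67.1, "tz": 2, "wx": 0, "wy": 0, "wz": -16},
  {"tx": -65.4, "ty": -67.1, "tz": 2, "wx": 0, "wy": 0, "wz": -16},
  {"tx": -65.4, "ty": -67.1, "tz": 2, "wx": 0, "wy": 0, "wz": -16},
  {"tx": -65.4, "ty": -67.1, "tz": 2, "wx": 0, "wy": 0, "wz": -16},
  {"tx": -65.4, "ty": -67.1, "tz": 2, "wx": 0, "wy": 0, "wz": -16},
  {"tx": -65.4, "ty": -67.1, "tz": 2, "wx": 0, "wy": 0, "wz": -16},
  {"tx": -65.4, "ty": -67.1, "tz": 2, "wx": 0, "wy": 0, "wz": -16},
  {"tx": -65.4, "ty": -67.1, "tz": 2, "wx": 0, "wy": 0, "wz": -16},
  {"tx": -65.4, "ty": -67.1, "tz": 2, "wx": 0, "wy": 0, "wz": -16},
  {"tx": -65.4, "ty": -67.1, "tz": 2, "wx": 0, "wy": 0, "wz": -16},
  {"tx": -65.4, "ty": -67.1, "tz": 2, "wx": 0, "wy": 0, "wz": -16},
  {"tx": -65.4, "ty": -67.1, "tz": 2, "wx": 0, "wy": 0, "wz": -16},
  {"tx": -65.4, "ty": -67.1, "tz": 2, "wx": 0, "wy": 0, "wz": -16},
], hand=0)

```text
clock: 2.6
ee_pos: [604.6, -248.7, 202.8]
tcp_rot: [0.184, 3.136, 0.001]
wrist_force: [0.8, 0.4, -0.0]
gripper_width: 0.5
gripper_force: 0.0
```

>>> arm_command([
  {"tx": 0, "ty": 0, "tz": 3, "wx": 0, "wy": 0, "wz": 0},
  {"tx": 0, "ty": 0, "tz": 6, "wx": 0, "wy": 0, "wz": 0},
  {"tx": 0, "ty": 0, "tz": 8, "wx": 0, "wy": 0, "wz": 0},
  {"tx": 0, "ty": 0, "tz": 8.5, "wx": 0, "wy": 0, "wz": 0},
  {"tx": 0, "ty": 0, "tz": 8.8, "wx": 0, "wy": 0, "wz": 0},
  {"tx": 0, "ty": 0, "tz": 9.0, "wx": 0, "wy": 0, "wz": 0},
  {"tx": 0, "ty": 0, "tz": 9.2, "wx": 0, "wy": 0, "wz": 0},
  {"tx": 0, "ty": 0, "tz": 9.4, "wx": 0, "wy": 0, "wz": 0},
  {"tx": 0, "ty": 0, "tz": 9.4, "wx": 0, "wy": 0, "wz": 0},
])

```text
clock: 3.72
ee_pos: [604.6, -249.6, 108.6]
tcp_rot: [0.186, 3.136, 0.0]
wrist_force: [1.2, 0.5, 1.0]
gripper_width: 0.4
gripper_force: 0.1
```

>>> arm_command([
  {"tx": 0, "ty": 0, "tz": 0.15, "wx": 0, "wy": 0, "wz": 0},
  {"tx": 0, "ty": 0, "tz": 0.3, "wx": 0, "wy": 0, "wz": 0},
  {"tx": 0, "ty": 0, "tz": 0.4, "wx": 0, "wy": 0, "wz": 0},
  {"tx": 0, "ty": 0, "tz": 0.5, "wx": 0, "wy": 0, "wz": 0},
  {"tx": 0, "ty": 0, "tz": 0.5, "wx": 0, "wy": 0, "wz": 0},
])

```text
clock: 4.35
ee_pos: [605.1, -249.7, 105.5]
tcp_rot: [0.186, 3.134, 0.0]
wrist_force: [-1.8, 2.4, 8.9]
gripper_width: 0.8
gripper_force: 4.5
```

>>> arm_command([
  {"tx": 0, "ty": 0, "tz": 0.1, "wx": 0, "wy": 0, "wz": 0},
  {"tx": 0, "ty": 0, "tz": 0.2, "wx": 0, "wy": 0, "wz": 0},
  {"tx": 0, "ty": 0, "tz": 0.3, "wx": 0, "wy": 0, "wz": 0},
  {"tx": 0, "ty": 0, "tz": 0.4, "wx": 0, "wy": 0, "wz": 0},
  {"tx": 0, "ty": 0, "tz": 0.4, "wx": 0, "wy": 0, "wz": 0},
])

```text
clock: 4.97
ee_pos: [605.3, -249.7, 103.3]
tcp_rot: [0.186, 3.134, 0.001]
wrist_force: [-5.2, 2.9, 18.3]
gripper_width: 0.5
gripper_force: 9.0
```

>>> arm_command([
  {"tx": 0, "ty": 0, "tz": 0.1, "wx": 0, "wy": 0, "wz": 0},
  {"tx": 0, "ty": 0, "tz": 0.2, "wx": 0, "wy": 0, "wz": 0},
  {"tx": 0, "ty": 0, "tz": 0.2, "wx": 0, "wy": 0, "wz": 0},
])

```text
clock: 5.35
ee_pos: [605.4, -249.7, 103.1]
tcp_rot: [0.186, 3.133, 0.002]
wrist_force: [-8.1, 4.5, 28.3]
gripper_width: 0.7
gripper_force: 13.7
```

>>> arm_command([
  {"tx": 0, "ty": 0, "tz": -0.5, "wx": 0, "wy": 0, "wz": 0},
  {"tx": 0, "ty": 0, "tz": -2, "wx": 0, "wy": 0, "wz": 0},
  {"tx": 0, "ty": 0, "tz": -7, "wx": 0, "wy": 0, "wz": 0},
  {"tx": 0, "ty": 0, "tz": -11, "wx": 0, "wy": 0, "wz": 0},
  {"tx": 0, "ty": 6, "tz": -11, "wx": 0, "wy": 0, "wz": 0},
  {"tx": 0, "ty": 12, "tz": -11, "wx": 0, "wy": 0, "wz": 0},
  {"tx": 0, "ty": 17, "tz": -11, "wx": 0, "wy": 0, "wz": 0},
  {"tx": 0, "ty": 17, "tz": -11, "wx": 0, "wy": 0, "wz": 0},
], hand=1)

```text
clock: 6.35
ee_pos: [625.3, -74.2, 207.3]
tcp_rot: [-0.171, -3.136, -0.005]
wrist_force: [-0.3, 0.3, -0.4]
gripper_width: 72.8
gripper_force: 0.0
```

Run:
```python
from h import *
s=manip.read_camera("scene");t=manip.read_camera("top");cv2.imwrite("pics/scene1.png",s);cv2.imwrite("pics/top1.png",t)
f=lambda k:cv2.convertScaleAbs(cv2.resize(k,(400,400),interpolation=cv2.INTER_CUBIC),alpha=1.3,beta=-50)
cv2.imwrite("pics/tin2.png",np.hstack([f(s[150:205,230:285]),f(t[165:210,355:400])]))
S=manip.sense();print(S["ee_pos"],R.from_rotvec(S["tcp_rot"]).as_matrix().round(3))
for z in(60,): print(tool([511,-23,z]))
```

```text
[624.55455268 -80.64930766 207.636089  ] [[-0.993  0.117 -0.   ]
 [ 0.117  0.993 -0.001]
 [ 0.    -0.001 -1.   ]]
[11.95016983  4.40515002 14.7625551 ]
```

View pics/tin2.png

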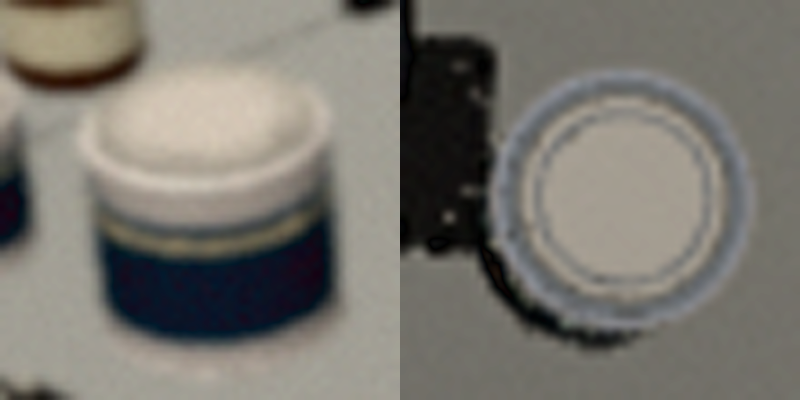

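Both views show the lid ring now concentric with the rim all round: level. It stopped dead at 103 mm under 28 N, and the tin has not moved. Now the tongs.

>>> arm_command([
  {"tx": 5, "ty": 2, "tz": 2, "wx": 0, "wy": 0, "wz": 0},
  {"tx": 9, "ty": 4, "tz": 6, "wx": 0, "wy": 0, "wz": 0},
  {"tx": 11.9, "ty": 4.4, "tz": 9, "wx": 0, "wy": 0, "wz": 0},
  {"tx": 11.9, "ty": 4.4, "tz": 12, "wx": 0, "wy": 0, "wz": 0},
  {"tx": 11.9, "ty": 4.4, "tz": 14.8, "wx": 0, "wy": 0, "wz": 0},
  {"tx": 11.9, "ty": 4.4, "tz": 14.8, "wx": 0, "wy": 0, "wz": 0},
  {"tx": 11.9, "ty": 4.4, "tz": 17, "wx": 0, "wy": 0, "wz": 0},
  {"tx": 11.9, "ty": 4.4, "tz": 18.5, "wx": 0, "wy": 0, "wz": 0},
  {"tx": 11.9, "ty": 4.4, "tz": 19.5, "wx": 0, "wy": 0, "wz": 0},
  {"tx": 11.9, "ty": 4.4, "tz": 20.3, "wx": 0, "wy": 0, "wz": 0},
  {"tx": 11.9, "ty": 4.4, "tz": 20.3, "wx": 0, "wy": 0, "wz": 0},
], hand=1)

```text
clock: 7.82
ee_pos: [511.4, -23.1, 4.2]
tcp_rot: [-0.186, -3.135, 0.0]
wrist_force: [0.0, -0.1, -0.7]
gripper_width: 87.2
gripper_force: 0.0
```

>>> arm_command([
  {"tx": 0, "ty": 0, "tz": 0, "wx": 0, "wy": 0, "wz": 0},
  {"tx": 0, "ty": 0, "tz": 0, "wx": 0, "wy": 0, "wz": 0},
  {"tx": 0, "ty": 0, "tz": 0, "wx": 0, "wy": 0, "wz": 0},
  {"tx": 0, "ty": 0, "tz": 0, "wx": 0, "wy": 0, "wz": 0},
  {"tx": 0, "ty": 0, "tz": 0, "wx": 0, "wy": 0, "wz": 0},
  {"tx": 0, "ty": 0, "tz": 0, "wx": 0, "wy": 0, "wz": 0},
  {"tx": 0, "ty": 0, "tz": 0, "wx": 0, "wy": 0, "wz": 0},
], hand=0.58)

```text
clock: 8.7
ee_pos: [512.1, -23.0, 4.7]
tcp_rot: [0.186, 3.135, 0.0]
wrist_force: [1.2, 1.1, 2.3]
gripper_width: 51.0
gripper_force: 6.5
```

>>> arm_command([
  {"tx": 0, "ty": 0, "tz": -1, "wx": 0, "wy": 0, "wz": 0},
  {"tx": 0, "ty": 0, "tz": -2.5, "wx": 0, "wy": 0, "wz": 0},
  {"tx": 0, "ty": 0, "tz": -4.5, "wx": 0, "wy": 0, "wz": 0},
  {"tx": 0, "ty": 0, "tz": -7, "wx": 0, "wy": 0, "wz": 0},
  {"tx": 0, "ty": 0, "tz": -9.5, "wx": 0, "wy": 0, "wz": 0},
  {"tx": 0, "ty": 0, "tz": -11, "wx": 0, "wy": 0, "wz": 0},
  {"tx": 0, "ty": 0, "tz": -12, "wx": 0, "wy": 0, "wz": 0},
  {"tx": 0, "ty": 0, "tz": -12, "wx": 0, "wy": 0, "wz": 0},
  {"tx": 0, "ty": 0, "tz": -12, "wx": 0, "wy": 0, "wz": 0},
])

```text
clock: 9.82
ee_pos: [511.0, -23.0, 123.8]
tcp_rot: [-0.186, -3.134, 0.0]
wrist_force: [-0.2, 0.0, -1.3]
gripper_width: 50.1
gripper_force: 5.7
```

Run:
```python
from h import *
s=manip.read_camera("scene");t=manip.read_camera("top");cv2.imwrite("pics/scene2.png",s);cv2.imwrite("pics/top2.png",t)
S=manip.sense();print(S["ee_pos"],S["gripper_width"],S["gripper_force"],R.from_rotvec(S["tcp_rot"]).as_matrix().round(3))
p=S["ee_pos"];x=-R.from_rotvec(S["tcp_rot"]).as_matrix()[:,0];j=p+100*x;j[2]=p[2]+11
print("pred jaws",j,pix("scene",j),pix("top",j))
f=lambda k:cv2.resize(k,(400,400),interpolation=cv2.INTER_CUBIC)
cv2.imwrite("pics/tg.png",np.hstack([f(s[140:240,260:360]),f(t[150:230,290:370])]))
# stopper top disc (z=50) via top view, lighter/dark brown
c=t[183:215,235:271].astype(int);m=((c[...,2]-c[...,0])>18).astype(np.uint8);M=cv2.moments(m,True);print(M['m00'],M['m10']/M['m00']+235,M['m01']/M['m00']+183)
for n,im,b in(("top",t,(235,183,36,36)),("scene",s,(355,240,50,40))):
    x0,y0,w,h=b;c=im[y0:y0+h,x0:x0+w].astype(int);m=((c[...,2]-c[...,0])>25)
    for r in range(h):
        q=np.where(m[r])[0]
        if len(q)>2:print(n,r+y0,q[0]+x0,q[-1]+x0)
```

```text
[511.0006434  -23.06178401 123.69888187] 50.59780279719233 5.7456140366412 [[-0.993  0.118 -0.002]
 [ 0.118  0.993 -0.   ]
 [ 0.002 -0.    -1.   ]]
pred jaws [610.29871131 -34.88813097 134.69888187] [302.46134385 182.5518755 ] [320.69691593 188.25889403]
767.0 250.49022164276403 199.26205997392438
top 191 250 253
top 192 249 254
top 193 248 255
top 194 248 256
top 195 247 255
top 196 247 255
top 197 248 255
top 198 248 254
top 199 249 254
scene 240 373 380
scene 241 371 382
scene 242 370 384
scene 243 368 385
scene 244 367 387
scene 245 365 388
scene 246 364 390
scene 247 363 392
scene 248 362 394
scene 249 360 395
scene 250 359 397
scene 251 357 399
scene 252 356 400
scene 253 355 402
scene 254 355 404
scene 255 355 404
scene 256 355 404
scene 257 355 404
scene 258 355 404
scene 259 355 404
scene 260 355 404
scene 261 355 404
scene 262 355 404
scene 263 355 404
scene 264 355 404
scene 265 355 404
scene 266 355 404
scene 267 356 404
scene 268 357 404
scene 269 359 404
scene 270 361 404
scene 271 362 403
scene 272 363 401
scene 273 365 400
scene 274 366 399
scene 275 368 398
scene 276 370 397
scene 277 371 396
scene 278 372 395
scene 279 374 393
```

View pics/tg.png

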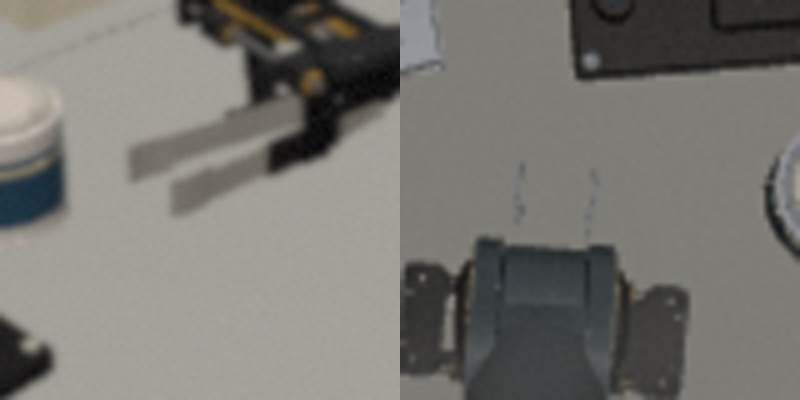

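Tongs held level, jaws at about top (321,189), within 2 mm of the prediction. Now I'll refine the stopper axis and the jaw midpoint.

Run:
```python
from h import *
s=cv2.imread("pics/scene2.png");t=cv2.imread("pics/top2.png")
x0,y0=355,240;c=s[240:280,355:405].astype(int);m=(c[...,2]-c[...,0]>25)&(c[...,2]<130)
for r in range(40):
    q=np.where(m[r])[0]
    if len(q)>2:print(r+y0,q[0]+x0,q[-1]+x0,end="; ")
print()
for z in(10,13,17,30):print(z,plane("top",251.4,195.1,z).round(1))
for P in([594,221],[598,221],[596,224]):
    print(P,[pix("scene",P+[z]).round(1).tolist() for z in(4,17,35,50)],[pix("top",P+[z]).round(1).tolist() for z in(4,17,50)])
print("L end",tri((314,182.6),(303,189.2)),"R end",tri((328.9,184),(292.5,181.3)))
k=cv2.resize(s[240:280,350:400],(500,400),interpolation=cv2.INTER_CUBIC);cv2.imwrite("pics/st.png",k)
```

```text
249 372 377; 250 372 378; 251 372 378; 252 371 378; 253 371 379; 254 371 379; 255 371 378; 256 370 378; 257 369 379; 258 369 379; 259 368 380; 260 368 380; 261 368 380; 262 368 380; 263 368 380; 264 368 380; 265 369 379; 266 370 379; 267 371 377; 
10 [602.5 225.6  10. ]
13 [602.3 225.2  13. ]
17 [601.9 224.7  17. ]
30 [600.8 223.   30. ]
[594, 221] [[373.8, 261.2], [374.2, 257.5], [374.8, 252.3], [375.4, 247.9]] [[252.8, 197.5], [252.4, 197.2], [251.3, 196.5]]
[598, 221] [[372.8, 261.9], [373.2, 258.2], [373.8, 253.0], [374.4, 248.6]] [[252.8, 196.4], [252.4, 196.1], [251.3, 195.4]]
[596, 224] [[374.2, 262.1], [374.6, 258.5], [375.3, 253.3], [375.8, 248.9]] [[252.0, 196.9], [251.6, 196.7], [250.4, 195.9]]
L end (array([630.49206186, -11.20729127, 133.02659492]), np.float64(1.5553425682385746)) R end (array([624.08736606, -63.36759621, 131.8753491 ]), np.float64(2.50816804433107))
```

View pics/st.png

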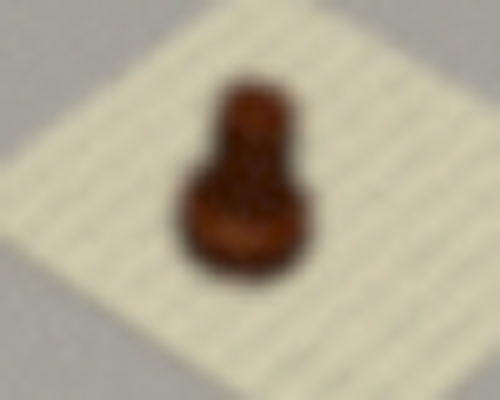

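Head centre at scene (374,261), shank top at (375,249): axis ≈ (600.5, 224). Jaw ends triangulate to a midpoint of (627,-37), as predicted. Moving above the stopper.

>>> arm_command([
  {"tx": 0.2, "ty": 1, "tz": 0, "wx": 0, "wy": 0, "wz": 0},
  {"tx": 0.5, "ty": 3, "tz": 0, "wx": 0, "wy": 0, "wz": 0},
  {"tx": 0.9, "ty": 6, "tz": 0, "wx": 0, "wy": 0, "wz": 0},
  {"tx": 1.4, "ty": 9, "tz": 0, "wx": 0, "wy": 0, "wz": 0},
  {"tx": 1.9, "ty": 12, "tz": 0, "wx": 0, "wy": 0, "wz": 0},
  {"tx": 2.4, "ty": 15, "tz": 0, "wx": 0, "wy": 0, "wz": 0},
  {"tx": 2.9, "ty": 18, "tz": 0, "wx": 0, "wy": 0, "wz": 0},
  {"tx": 3.3, "ty": 21, "tz": 0, "wx": 0, "wy": 0, "wz": 0},
  {"tx": 3.7, "ty": 23.5, "tz": 0, "wx": 0, "wy": 0, "wz": 0},
  {"tx": 3.9, "ty": 25, "tz": 0, "wx": 0, "wy": 0, "wz": 0},
  {"tx": 4.0, "ty": 25.6, "tz": 0, "wx": 0, "wy": 0, "wz": 0},
  {"tx": 4.0, "ty": 25.6, "tz": 2, "wx": 0, "wy": 0, "wz": 0},
  {"tx": 4.0, "ty": 25.6, "tz": 3.5, "wx": 0, "wy": 0, "wz": 0},
  {"tx": 4.0, "ty": 25.6, "tz": 4.0, "wx": 0, "wy": 0, "wz": 0},
  {"tx": 4.0, "ty": 25.6, "tz": 4.0, "wx": 0, "wy": 0, "wz": 0},
  {"tx": 4.0, "ty": 25.6, "tz": 4.0, "wx": 0, "wy": 0, "wz": 0},
])

```text
clock: 11.92
ee_pos: [502.6, 235.9, 85.1]
tcp_rot: [0.187, 3.135, 0.001]
wrist_force: [-0.6, 0.3, -0.7]
gripper_width: 50.8
gripper_force: 5.7
```

Run:
```python
from h import *
s=manip.read_camera("scene");t=manip.read_camera("top");cv2.imwrite("pics/scene3.png",s);cv2.imwrite("pics/top3.png",t)
S=manip.sense();print(S["ee_pos"],S["gripper_width"],S["gripper_force"],tool([501.2,235.8,27]))
f=lambda k:cv2.resize(k,(400,400),interpolation=cv2.INTER_CUBIC)
cv2.imwrite("pics/ov.png",np.hstack([f(s[195:275,340:420]),f(t[175:225,225:275])]))
```

```text
[502.5736192  236.02642441  85.11076638] 50.92062953816542 5.745580577295186 [ 0.13892095 -0.04339818  5.81092163]
```

View pics/ov.png

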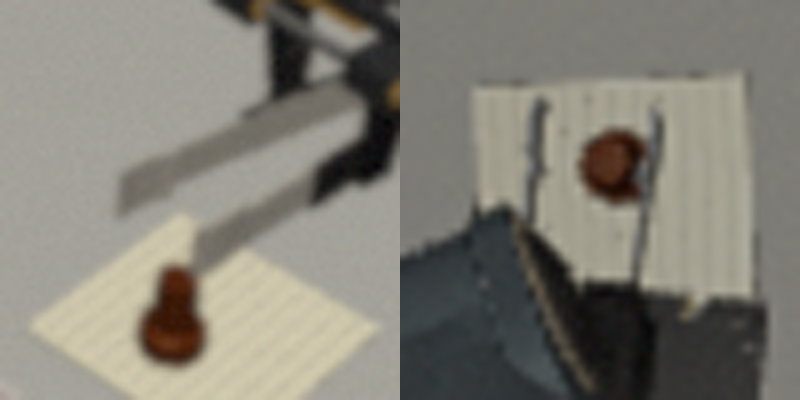

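Jaws straddle the stopper with the jaw mid about 2 mm to -y of it. Small correction while descending.

>>> arm_command([
  {"tx": 0.15, "ty": 0.1, "tz": 0.5, "wx": 0, "wy": 0, "wz": 0},
  {"tx": 0.15, "ty": 0.1, "tz": 1.5, "wx": 0, "wy": 0, "wz": 0},
  {"tx": 0.15, "ty": 0.1, "tz": 2.5, "wx": 0, "wy": 0, "wz": 0},
  {"tx": 0.15, "ty": 0.1, "tz": 3.5, "wx": 0, "wy": 0, "wz": 0},
  {"tx": 0.15, "ty": 0.1, "tz": 4.5, "wx": 0, "wy": 0, "wz": 0},
  {"tx": 0.15, "ty": 0.1, "tz": 5.4, "wx": 0, "wy": 0, "wz": 0},
  {"tx": 0.15, "ty": 0.1, "tz": 5.8, "wx": 0, "wy": 0, "wz": 0},
  {"tx": 0.15, "ty": 0.1, "tz": 5.8, "wx": 0, "wy": 0, "wz": 0},
  {"tx": 0.15, "ty": 0.1, "tz": 5.8, "wx": 0, "wy": 0, "wz": 0},
])

```text
clock: 13.15
ee_pos: [501.0, 237.2, 26.8]
tcp_rot: [0.186, 3.136, 0.001]
wrist_force: [0.2, 0.9, -1.5]
gripper_width: 50.7
gripper_force: 5.7
```

Run:
```python
from h import *
s=manip.read_camera("scene");t=manip.read_camera("top");cv2.imwrite("pics/scene4.png",s);cv2.imwrite("pics/top4.png",t)
S=manip.sense();print(S["ee_pos"],S["gripper_width"],S["wrist_force"])
f=lambda k:cv2.resize(k,(400,400),interpolation=cv2.INTER_CUBIC)
cv2.imwrite("pics/ov2.png",np.hstack([f(s[220:280,350:410]),f(t[175:215,235:275])]))
```

```text
[501.02728952 237.20227419  26.89192622] 50.45614056184628 [ 0.09080066  0.78372759 -0.62802137]
```

View pics/ov2.png

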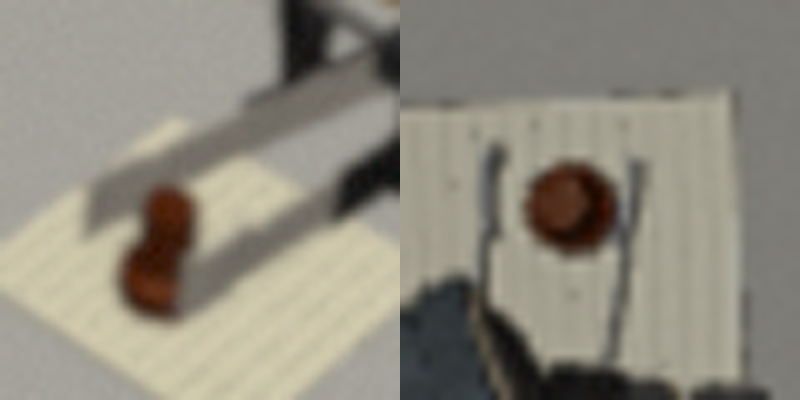

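Same-height view: jaw mid (561,196) vs shank top (570,203) in the crop, so shift about 3 mm to -y and 2 mm back, then close.

>>> arm_command([
  {"tx": 0.1, "ty": -0.15, "tz": 0, "wx": 0, "wy": 0, "wz": 0},
  {"tx": 0.2, "ty": -0.3, "tz": 0, "wx": 0, "wy": 0, "wz": 0},
  {"tx": 0.2, "ty": -0.3, "tz": 0, "wx": 0, "wy": 0, "wz": 0},
  {"tx": 0.2, "ty": -0.3, "tz": 0, "wx": 0, "wy": 0, "wz": 0},
])

```text
clock: 13.75
ee_pos: [498.5, 234.3, 26.6]
tcp_rot: [0.186, 3.136, 0.0]
wrist_force: [-0.1, 0.6, 0.2]
gripper_width: 51.0
gripper_force: 5.7
```

>>> arm_command([
  {"tx": 0, "ty": 0, "tz": 0, "wx": 0, "wy": 0, "wz": 0},
  {"tx": 0, "ty": 0, "tz": 0, "wx": 0, "wy": 0, "wz": 0},
  {"tx": 0, "ty": 0, "tz": 0, "wx": 0, "wy": 0, "wz": 0},
  {"tx": 0, "ty": 0, "tz": 0, "wx": 0, "wy": 0, "wz": 0},
], hand=0.48)

```text
clock: 14.25
ee_pos: [498.4, 234.3, 26.5]
tcp_rot: [-0.186, -3.136, -0.0]
wrist_force: [0.5, -0.1, -2.5]
gripper_width: 42.4
gripper_force: 6.9
```

>>> arm_command([
  {"tx": 0, "ty": 0, "tz": 0, "wx": 0, "wy": 0, "wz": 0},
  {"tx": 0, "ty": 0, "tz": 0, "wx": 0, "wy": 0, "wz": 0},
  {"tx": 0, "ty": 0, "tz": 0, "wx": 0, "wy": 0, "wz": 0},
  {"tx": 0, "ty": 0, "tz": 0, "wx": 0, "wy": 0, "wz": 0},
  {"tx": 0, "ty": 0, "tz": 0, "wx": 0, "wy": 0, "wz": 0},
], hand=0.38)

```text
clock: 14.88
ee_pos: [498.5, 234.4, 26.6]
tcp_rot: [0.186, 3.136, 0.0]
wrist_force: [0.3, -0.0, -0.0]
gripper_width: 36.5
gripper_force: 30.0
```

Width 36.5 mm at 30 N: closed on the shank. Lift slowly.

>>> arm_command([
  {"tx": 0, "ty": 0, "tz": 0, "wx": 0, "wy": 0, "wz": 0},
  {"tx": 0, "ty": 0, "tz": -0.5, "wx": 0, "wy": 0, "wz": 0},
  {"tx": 0, "ty": 0, "tz": -1.2, "wx": 0, "wy": 0, "wz": 0},
  {"tx": 0, "ty": 0, "tz": -2.2, "wx": 0, "wy": 0, "wz": 0},
  {"tx": 0, "ty": 0, "tz": -3.4, "wx": 0, "wy": 0, "wz": 0},
  {"tx": 0, "ty": 0, "tz": -4.8, "wx": 0, "wy": 0, "wz": 0},
  {"tx": 0, "ty": 0, "tz": -6.2, "wx": 0, "wy": 0, "wz": 0},
  {"tx": 0, "ty": 0, "tz": -7.8, "wx": 0, "wy": 0, "wz": 0},
  {"tx": 0, "ty": 0, "tz": -9.4, "wx": 0, "wy": 0, "wz": 0},
  {"tx": 0, "ty": 0, "tz": -11, "wx": 0, "wy": 0, "wz": 0},
  {"tx": 0, "ty": 0, "tz": -12.4, "wx": 0, "wy": 0, "wz": 0},
  {"tx": 0, "ty": 0, "tz": -13.6, "wx": 0, "wy": 0, "wz": 0},
  {"tx": 0, "ty": 0, "tz": -14.4, "wx": 0, "wy": 0, "wz": 0},
  {"tx": 0, "ty": 0, "tz": -14.8, "wx": 0, "wy": 0, "wz": 0},
  {"tx": 0, "ty": 0, "tz": -15, "wx": 0, "wy": 0, "wz": 0},
  {"tx": 0, "ty": 0, "tz": -15, "wx": 0, "wy": 0, "wz": 0},
  {"tx": 0, "ty": 0, "tz": -15, "wx": 0, "wy": 0, "wz": 0},
])

```text
clock: 17.0
ee_pos: [498.2, 234.2, 176.1]
tcp_rot: [-0.186, -3.135, 0.001]
wrist_force: [0.4, 0.0, -1.6]
gripper_width: 36.6
gripper_force: 30.0
```

Run:
```python
from h import *
s=manip.read_camera("scene");t=manip.read_camera("top");cv2.imwrite("pics/scene5.png",s);cv2.imwrite("pics/top5.png",t)
S=manip.sense();print(S["ee_pos"],S["gripper_width"],S["gripper_force"])
f=lambda k:cv2.resize(k,(400,400),interpolation=cv2.INTER_CUBIC)
cv2.imwrite("pics/ov3.png",np.hstack([f(s[150:280,330:460]),f(t[165:215,225:275])]))
```

```text
[498.28864687 234.20662465 176.21404304] 36.67170875651997 29.99958411776788
```

View pics/ov3.png

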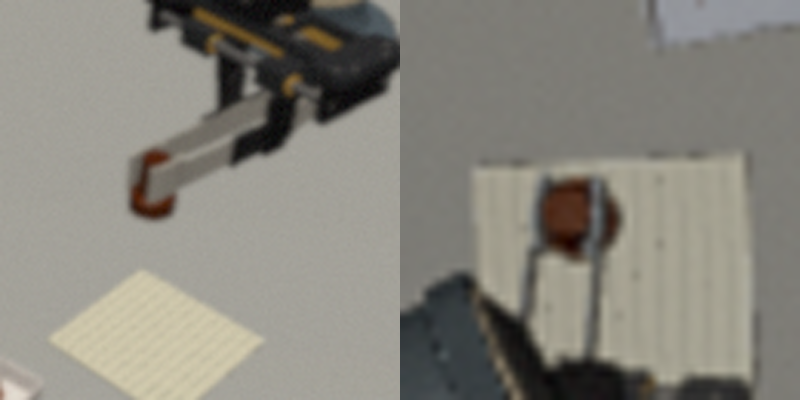

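The stopper is upright in the jaws (crop (152,185)), clear of the mat, with its underside at about 154 mm and the grip steady at 30 N. Handing in.

```bash
python3 -c "
from cell import manip
print(manip.close_job())"
```

```text
the job is handed in; nothing more can be done
None
```

The job is handed in at about 17 s. The lid was pressed home and level first, then the tongs lifted the stopper. It was upright and steady in the jaws, its underside about 15 cm above the counter.

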